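Open the meter's bay of the repair-bench cabinet

TASK

Through the clear top of the bench cabinet you can see a hand-held multimeter lying in one of the two end bays. Open that bay: slide the end door in front of it behind the middle door, as far as it will go, and let go. Leave the other two doors as they are and do not disturb the meter.

Things in the scene. Friction and masses are not known exactly. Their poses are not given: they have to be found in the camera images.
- meter: Hand-held multimeter on its back, a black rounded slab 180 x 88 x 40 mm with screen and round dial, on the floor (12 mm above the bench) of the cabinet's left or right end bay, behind that bay's door. A stack of two round tins, 84 mm wide, is in the other end bay. Origin: centre of underside; x along its length, z up.
- left_door: Left end door: panel 8 x 180 x 158 mm (x, y, z) in the rear channel; axes as middle door. Origin: middle of lower edge, 14 mm above bench. Pull: upright steel bar, 10 mm thick, at x = -60, y = +65, z = 66 to 146 mm; posts to panel at z = 78, 112. Shut: origin 180 mm left of cabinet's middle. Starts 0 to 25 mm ajar; slides along y only, 120 mm from shut towards the middle to a firm stop. A few N move it; stays put.
- right_door: Right end door: panel 8 x 180 x 158 mm (x, y, z) in the rear channel; axes as middle door. Origin: middle of lower edge, 14 mm above bench. Pull: upright steel bar, 10 mm thick, at x = -60, y = -65, z = 66 to 146 mm; posts to panel at z = 78, 112. Shut: origin 180 mm right of cabinet's middle. Starts 0 to 25 mm ajar; slides along y only, 120 mm from shut towards the middle to a firm stop. A few N move it; stays put.
- middle_door: Middle door: panel 8 x 210 x 158 mm in the front channel, 16 mm nearer the robot, so end doors pass behind. Origin: middle of lower edge, 14 mm above bench. x into the cabinet, away from robot; y left along track; z up. Pull bar at x = -48, y = 0. Slides 60 mm either way, starts centred. Cabinet: fixed, 564 wide, 270 deep, 180 mm high, clear top and back, yaw within 0.15 rad.

How it is judged:
At the end, for the whole second after the job is handed in: The end door in front of the multimeter is behind the middle door, its centre within 75 mm of the middle door's centre along the track (fully open is 60 mm); the other end door and the middle door are within 15 mm, and the meter within 20 mm, of where they started; the doors are at rest (((y of meter in the frame of middle_door above 0 m and y of left_door in the frame of middle_door below 0.075 m and distance of right_door from where it was at the start of the episode below 0.015 m) or (y of meter in the frame of middle_door below 0 m and y of right_door in the frame of middle_door above -0.075 m and distance of left_door from where it was at the start of the episode below 0.015 m)) and distance of middle_door from where it was at the start of the episode below 0.015 m and distance of meter from where it was at the start of the episode below 0.02 m and linear speed of each of left_door, right_door below 0.02 m/s); the robot touches nothing.
It fails at once if the middle door is slid more than 15 mm (distance of middle_door from where it was at the start of the episode above 0.015 m).
It fails at once if the end door in front of the tins is slid more than 15 mm ((y of meter in the frame of middle_door above 0 m and distance of right_door from where it was at the start of the episode above 0.015 m) or (y of meter in the frame of middle_door below 0 m and distance of left_door from where it was at the start of the episode above 0.015 m)).
It fails at once if the meter is shifted more than 20 mm (distance of meter from where it was at the start of the episode above 0.02 m).
It also fails if it takes over 32 s, if anything falls off the work surface, if the arm or the gripper's body presses on something with over 40 N, if the wrist force passes 120 N, or if a joint passes its speed limit or range.

ROBOT

A 7-joint arm with a two-finger parallel gripper is mounted at the origin on the work surface. World frame = base frame: x ahead of the robot, y to its left, z up, the work surface at z = 0. Lengths are in m, angles in rad, forces in N, time in s.
With the tool pointing down it reaches from about 0.425 to 0.925 m from the base axis. Payload 6.8 kg.
Tool frame: the origin (TCP) lies at the very end of the fingers, on their centre line; the grasp point (between the pads) lies bot.grip_point_offset behind it (bot.grip_point_offset is the distance from the TCP to the grasp point, in m); z points along the fingers, y is the line along which they close (so a half turn about z gives the same grasp; the last joint's range is limited). The gripper opens to 85 mm and grips with 20 to 120 N. Pads are 22 mm wide; open, the fingers measure 114 mm over their backs; the gripper's body (76 mm by 85 mm) begins 54 mm behind the grasp point. The pads swing forward as they close: fully open they stand 13 mm farther back than shut.
Start: joints at [-1.226, 0.477, 0.022, 1.555, -0.011, 1.109, -0.083], TCP at [0.295, 0.607, 0.231] pointing down, gripper open.
Joint ranges: [-2.96, 2.96], [-0.34, 2.1], [-1.41, 1.46], [0.24, 2.44], [-1.37, 4.51], [0.17, 1.92], [-2.96, 2.96]. Speed limits (rad/s): [2.39, 2.39, 3.14, 3.14, 3.14, 3.14, 3.14].

INTERFACE

Orientations are given as a unit quaternion [w, x, y, z].
In Python, from station import bot, imaging gives the robot as it stands. The module is installed in compiled form; this text tells all that it offers.
- The arm moves only by the tool carry_out, never from a script. Its argument "targets" is one flat list of numbers, 5 for each row, row after row: the closure in counts, from 0 (fully open) to 255 (shut), then the shift along the world's x, y, z in mm, then the turn about the world's z in degrees. A call has 1 to 20 rows; each row shifts and turns the commanded pose from where the row before left it; what a row does not reach is not made up. A row lasts 1/10 s, in which the tool goes at most 50 mm and 8.59 degrees, less where a joint would pass 70% of its speed; a pose out of reach is approached as far as the arm can. A call is refused whole if a number of a shift passes 50 or a number of a turn 8.59, either way. A call with a gripper value outside its range is refused whole. The fingers move at their own pace and stop on an object; "newtons" is the grip in N (left out, the last holds). Time passes only in rows, so rows that do not move let the fingers close. It gives the time, the measured TCP pose, the force, the opening and the grip force at its end, in the units of the state.
- bot.get_obs(): the state, without advancing time (a new reading comes with each control period).
- imaging.read_camera(name): name is "side" or "top"; returns a dict with "frame" (480x640x3 uint8, red, green, blue), "fov_y" (degrees; the focal length in pixels is half the picture's height over the tangent of half this angle, whatever the lens; pixels are square), "cx", "cy" (the principal point, pixels), "k1" (the pictures are not rectified: a ray, as slopes to the right and down, at radius r is drawn at 1 + k1 r^2 times it, then the intrinsics apply), "pose" (4x4, takes a point from camera to world coordinates). Camera axes: x right, y up, looking along -z (the intrinsics and any distortion apply to the point x, -y, -z); pixel columns grow to the right and rows downward; lengths in m; the calibration is good to about 2 mm. A picture is of the moment at which its call begins. There is no depth.
- bot.hand_in(): hands the job in; it is judged then, once.
The state is a dict: "t": time; "q": joint angles; "joint_vel": joint speeds; "joint_torque": joint torques, N m; "eef_pos": TCP position; "tool_rot": TCP orientation; "contact_force": force on the tool from outside, world axes, zero at the start; "torque": the same for the moment, N m; "gripper_width": opening from 0.0 (shut) to 1.0 (fully open); "grasp_force": force on a finger pad.
Only numpy, scipy, OpenCV 4.12 (cv2) and the standard library are available. Lean on these libraries where they do the work, as an engineer would, in place of code of your own. Each camera call takes 0.05 s, during which the arm holds its last target. There are 200 camera calls.

## Working session

There is one attempt and no reset: what is moved stays moved. The work goes in short steps, Python scripts to look and compute and a tool call to move; the robot and the scene stay as the last step left them, time stands still between calls to the robot, and variables do not carry over. Pictures are saved under pics/ and viewed, at most 10 in all, crops included, and the job is handed in when it is done.

Besides the shell and the picture viewer there is one more tool, called as name(argument=value, ...), one argument or row to a line, values as JSON. carry_out: Moves the arm, as the interface text tells. Its arguments: {"type":"object","properties":{"targets":{"type":"array","items":{"type":"number"}},"newtons":{"type":"number"}},"required":["targets"]}

```bash
mkdir -p pics; python3 - <<'E'
from station import bot, imaging
import cv2,pickle
o=bot.get_obs(); print(o['t'],o['eef_pos'],o['tool_rot'],o['gripper_width'],bot.grip_point_offset)
for n in('top','side'):
    c=imaging.read_camera(n); pickle.dump(c,open(n+'.pkl','wb'))
    cv2.imwrite(f'pics/{n}0.png',c['frame'][:,:,::-1]); print(n,c['fov_y'],c['cx'],c['cy'],c['k1'],c['pose'])
E
```

```text
0.0 [0.29504922 0.60644506 0.23032468] [-1.43768373e-04  2.24467709e-01  9.74481107e-01 -8.93912343e-04] 0.9984113990989797 0.0187
top 46.40728494101275 316.8895030903808 243.0903421845171 0.0109052203307251 [[-0.02713684  0.99695902 -0.07305004  0.55213028]
 [-0.9990596  -0.02952085 -0.03175582  0.00346364]
 [-0.03381575  0.07211959  0.99682258  0.95741932]
 [ 0.          0.          0.          1.        ]]
side 51.30413855330974 320.18971700409435 231.63112336105237 -0.05408879913163975 [[ 0.14991473  0.92604292 -0.34636697  0.35156046]
 [-0.98865321  0.13703887 -0.06152379 -0.01803402]
 [-0.00950793  0.35166014  0.93607946  0.84416964]
 [ 0.          0.          0.          1.        ]]
```

View pics/top0.png

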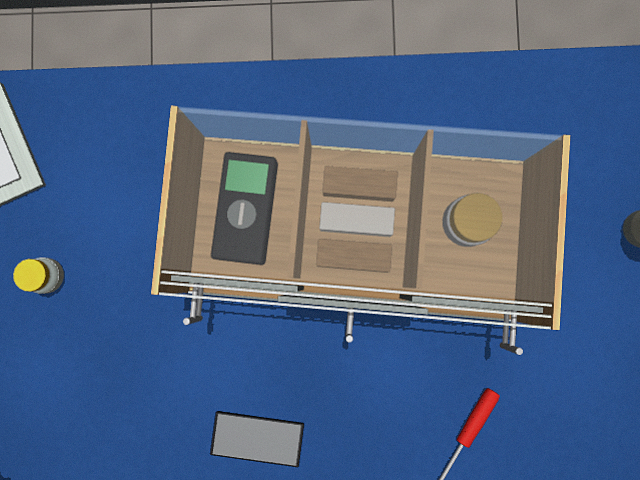

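View pics/side0.png

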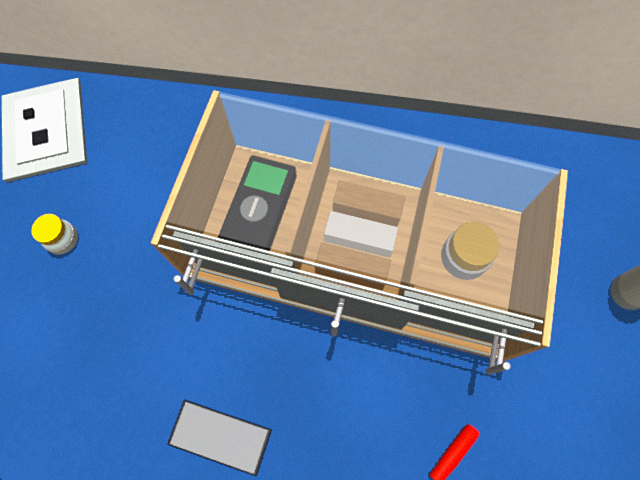

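The meter is in the left bay. In the top view the bar tops are at about (187,322) left, (349,339) middle and (519,351) right. The tins are in the right bay.

```bash
cat > h.py <<'E'
import numpy as np,cv2
def locate(c,pts,z):
    f=240/np.tan(np.radians(c['fov_y']/2)); K=np.array([[f,0,c['cx']],[0,f,c['cy']],[0,0,1]])
    s=cv2.undistortPoints(np.array(pts,float)[:,None],K,np.array([c['k1'],0,0,0.]))[:,0]
    d=np.c_[s[:,0],-s[:,1],-np.ones(len(s))]@c['pose'][:3,:3].T; o=c['pose'][:3,3]
    return o+d*((z-o[2])/d[:,2])[:,None]
E
python3 - <<'E'
import pickle,numpy as np
from h import locate
np.set_printoptions(precision=4,suppress=True)
for n,b,k in(('top',[(187,321.5),(349,338.5),(519,351)],[(155,293),(557,328),(174,107),(567,136)]),
           ('side',[(178,279),(335,329),(505,366)],[(156,242),(547,345),(216,93),(564,171)])):
    c=pickle.load(open(n+'.pkl','rb')); B=locate(c,b,.16); C=locate(c,k,.18)
    print(n,B,'\n',C,np.linalg.norm(C[0]-C[1]),np.linalg.norm(C[0]-C[2]))
    u=C[0]-C[1]; u/=np.linalg.norm(u); print('track',u,'yaw deg',np.degrees(np.arctan2(-u[0],u[1])),'along-track L-M, R-M',(B[0]-B[1])@u,(B[2]-B[1])@u)
E
```

```text
top [[ 0.5041  0.217   0.16  ]
 [ 0.4746 -0.0127  0.16  ]
 [ 0.4519 -0.248   0.16  ]] 
 [[ 0.546   0.2562  0.18  ]
 [ 0.4841 -0.2941  0.18  ]
 [ 0.81    0.2271  0.18  ]
 [ 0.7478 -0.3229  0.18  ]] 0.5537906261634131 0.26564840184860183
track [0.1116 0.9937 0.    ] yaw deg -6.410289180766253 along-track L-M, R-M 0.23152197535485922 -0.2363606525283665
side [[ 0.5039  0.2163  0.16  ]
 [ 0.4673 -0.0144  0.16  ]
 [ 0.4511 -0.2464  0.16  ]] 
 [[ 0.5476  0.2542  0.18  ]
 [ 0.4831 -0.2945  0.18  ]
 [ 0.8072  0.2261  0.18  ]
 [ 0.7471 -0.322   0.18  ]] 0.5525294174523039 0.2611890379448499
track [0.1167 0.9932 0.    ] yaw deg -6.701841386573112 along-track L-M, R-M 0.2333457447757972 -0.23240591959762075
```

carry_out(
  targets=[255,18,-28,0,1.6,255,18,-28,0,1.6,255,18,-29,0,1.6,255,18,-29,0,1.6,255,18,-29,0,1.6,255,18,-29,0,1.6,255,18,-29,0,1.6,255,18,-29,0,1.6,255,18,-29,0,1.6,255,18,-29,0,1.6,255,17,-29,0,1.6,255,17,-28,0,1.6,255,0,0,0,0,255,0,0,0,0,255,0,0,0,0],
  newtons=30,
)

```text
t: 1.6
eef_pos: [0.5085, 0.2631, 0.231]
tool_rot: [-0.0, 0.058, 0.998, 0.0]
contact_force: [0.4, 0.6, -0.0]
gripper_width: 0.002
grasp_force: 0.0
```

carry_out(
  targets=[255,0,0,-26,0,255,0,0,-26,0,255,0,0,-26,0,255,0,0,-26,0,255,0,0,0,0,255,0,0,0,0],
)

```text
t: 2.2
eef_pos: [0.5088, 0.263, 0.1275]
tool_rot: [-0.0, 0.058, 0.998, -0.0]
contact_force: [-0.1, 0.5, 0.2]
gripper_width: 0.001
grasp_force: 0.0
```

```bash
python3 - <<'E'
from station import imaging
import cv2
c=imaging.read_camera('side'); cv2.imwrite('pics/side1.png',cv2.resize(c['frame'][140:380,80:400,::-1],None,fx=2,fy=2))
E
```

```text
(no output)
```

View pics/side1.png

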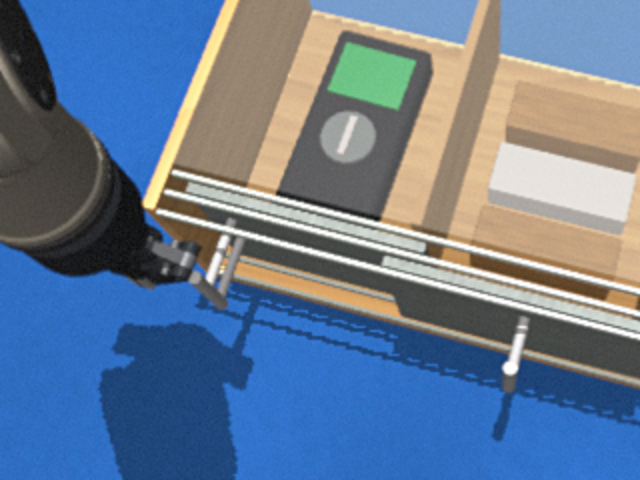

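The closed fingers stand just left of the bar, which is at crop (215,280), and have not touched it. Next I push along the track.

carry_out(
  targets=[255,-1,-9,0,0,255,-1,-9,0,0,255,-1,-6,0,0,255,-1,-6,0,0,255,-1,-6,0,0,255,-1,-6,0,0,255,0,0,0,0],
)

```text
t: 2.95
eef_pos: [0.5031, 0.2187, 0.1273]
tool_rot: [-0.0, 0.059, 0.998, -0.0]
contact_force: [0.5, -0.3, -0.7]
gripper_width: -0.0
grasp_force: 0.0
```

```bash
python3 - <<'E'
from station import imaging
import cv2
c=imaging.read_camera('side'); cv2.imwrite('pics/side2.png',cv2.resize(c['frame'][200:320,120:280,::-1],None,fx=4,fy=4))
E
```

```text
(no output)
```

View pics/side2.png

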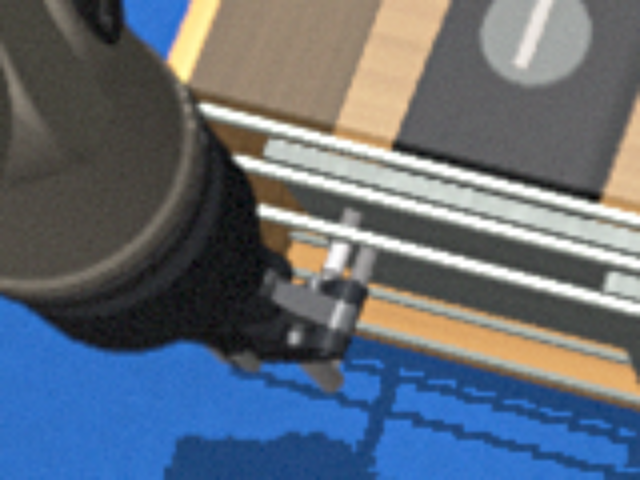

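The door is sliding with the fingers. Its panel edge has moved from about x=173 to x=186 px, so I keep pushing.

carry_out(
  targets=[255,-1,-7,0,0,255,-1,-7,0,0,255,-1,-7,0,0,255,-1,-7,0,0,255,-1,-7,0,0,255,-1,-7,0,0,255,-1,-7,0,0,255,0,-7,0,0,255,-1,-7,0,0,255,-1,-6,0,0,255,-1,-5,0,0,255,0,0,0,0],
)

```text
t: 4.2
eef_pos: [0.4931, 0.1447, 0.1273]
tool_rot: [-0.0, 0.059, 0.998, -0.0]
contact_force: [-0.2, -0.3, 0.1]
gripper_width: -0.001
grasp_force: 0.0
```

carry_out(
  targets=[255,0,-3,0,0,255,0,-3,0,0,255,0,-2,0,0],
)

```text
t: 4.5
eef_pos: [0.4929, 0.138, 0.1271]
tool_rot: [-0.0, 0.059, 0.998, -0.0]
contact_force: [-1.0, 1.8, -0.2]
gripper_width: 0.001
grasp_force: 0.8
```

carry_out(
  targets=[255,0,-2,0,0,255,0,-2,0,0],
)

```text
t: 4.7
eef_pos: [0.4932, 0.134, 0.1272]
tool_rot: [-0.0, 0.059, 0.998, 0.0]
contact_force: [-1.0, 1.9, 0.2]
gripper_width: 0.001
grasp_force: 0.8
```

carry_out(
  targets=[255,0,-2,0,0,255,0,-1,0,0],
)

```text
t: 4.9
eef_pos: [0.4933, 0.1307, 0.1273]
tool_rot: [-0.0, 0.059, 0.998, -0.0]
contact_force: [-0.5, 1.5, -0.0]
gripper_width: -0.002
grasp_force: 0.8
```

carry_out(
  targets=[255,0,-2,0,0,255,0,0,0,0],
)

```text
t: 5.1
eef_pos: [0.4933, 0.1302, 0.1273]
tool_rot: [0.0, 0.058, 0.998, 0.001]
contact_force: [-0.2, 5.9, -2.0]
gripper_width: -0.001
grasp_force: 2.5
```

The stop has been reached: force is up to 5.9 N and the tool lags its target. I'll back off and lift clear.

carry_out(
  targets=[255,0,6,0,0,255,1,12,0,0,255,1,12,0,0,255,0,0,20,0,255,0,0,30,0,255,0,0,30,0,255,0,0,30,0,255,-10,30,0,0,255,-10,35,0,0,255,-10,35,0,0,255,-10,35,0,0,255,-10,35,0,0,255,0,0,0,0,255,0,0,0,0],
)

```text
t: 6.5
eef_pos: [0.4447, 0.3304, 0.2371]
tool_rot: [-0.0, 0.057, 0.998, -0.0]
contact_force: [-1.1, -0.0, -0.4]
gripper_width: 0.001
grasp_force: 0.0
```

```bash
python3 - <<'E'
from station import imaging
import cv2,pickle
c=imaging.read_camera('top'); pickle.dump(c,open('top3.pkl','wb')); cv2.imwrite('pics/top3.png',c['frame'][:,:,::-1])
E
```

```text
(no output)
```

View pics/top3.png

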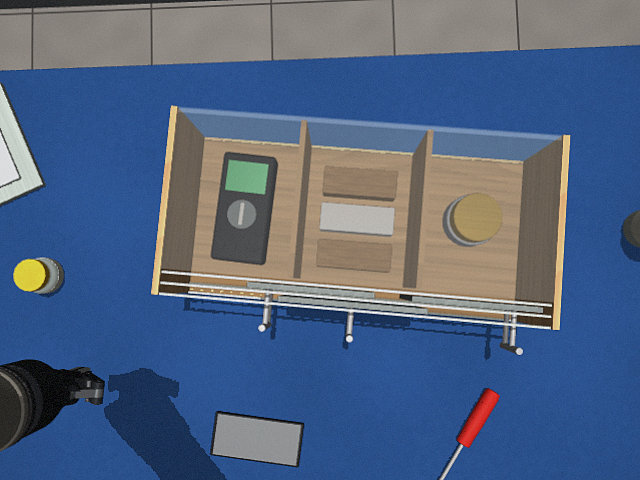

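The left bar is now at (263,327), about 123 mm from the middle bar, and fully open should be 125 mm. The middle and right bars and the meter look unmoved, and the arm is clear.

```bash
python3 -c "
from station import bot
print(bot.hand_in())"
```

```text
the job is handed in; nothing more can be done
None
```

I slid the left door, in front of the multimeter, behind the middle door to its stop, then backed the arm clear and handed the job in. The last picture shows the other two doors and the meter where they started; the hand-in returned no verdict.

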